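# Tighten the mill's cover nut with the adjustable wrench

### The job

The hex nut on the sloping cover of the nut-butter mill has worked loose. Lay the adjustable wrench flat on the cover with its jaws round the nut, roll its worm until the jaws just fit, and only then turn the nut clockwise with the wrench until the black line on the nut lines up with the black line on the cover. Leave the wrench lying snug on the nut, keep your fingers off the nut itself, and do not push or tip the jars and the mug.

Things in the scene. Friction and masses are not known exactly. Their poses are not given: they have to be found in the camera images.
- mill: The nut-butter mill, fixed: a white housing with a sloping aluminium cover. Origin on the table straight below nut_seat, z up. Uphill of the cover (190 to 320 mm along the mill's -y, x within 140 mm) stands its motor housing, 200 mm high, with a round hopper on it up to 267 mm.
- nut_seat (a point): Where the nut's axis meets the mill's sloping cover (about 85 mm above the table). Axes are the cover's: z is the outward normal, 28 degrees from vertical; y points straight down the slope, x is level. The cover is flat and reaches 135 mm to either side in x, 75 mm downhill (+y) and 195 mm uphill (-y).
- cover_mark (a point): Middle of the short black line on the cover: 37 mm from nut_seat, in the direction 60 degrees from the cover's +x towards its +y; the line runs radially from the nut, 26 to 48 mm from its axis. Axes as nut_seat.
- nut_center (a point): Centre of the steel hex nut, on its axis 7.5 mm above the cover. 30 mm across flats, 34.6 mm across corners, 15 mm high; a threaded stud ends 19 mm above the cover. Axes turn with the nut: z outwards along its axis, one pair of flats parallel to x; the black line on its top runs to the corner 60 degrees from +x towards +y.
- nut_mark (a point): Outer end of the nut's black line, 15 mm from the nut's axis on its top face.
- nut (a joint): Angle of the nut in rad, growing as it is turned clockwise (tightened) seen from outside, looking down on the cover; 0 when the nut's line points along the cover's line. It starts 0.85 to 1.2 rad short of this (negative). There is no stop at 0. Turning it takes about 0.25 N m.
- wrench_grip (a point): Middle of the front part of the handle of the loose adjustable steel wrench (0.4 kg, 205 mm long), half-way up its 14 mm thickness. Wrench axes: x from handle to jaws, z up out of its upper face (it lies flat on the table), y to the side of the fixed jaw. The handle is a bar 26 mm wide (along y), reaching 17 mm from here towards the jaws and 106 mm the other way.
- wrench_seat (a point): Point between the jaws, half-way up the thickness, 85 mm from wrench_grip along +x, where the axis of a 30 mm nut lies when fitted; axes as wrench_grip. The fixed jaw's face is 15 mm from it on the +y side, the moving jaw is on the -y side. The faces are parallel to x and reach 14 mm beyond it; the throat between them lies 20 mm behind it.
- jaw (a joint): Opening between the two jaw faces in m (0.030 fits the nut), the moving jaw sliding along the wrench's y. It starts at 0.034 to 0.037. It moves only with the worm (about 30 N of friction holds it).
- worm_top (a point): Top of the wrench's worm, a knurled dark steel roller 22 mm in diameter and 22 mm long with its axis along the wrench's y, in a window of the head 40 mm behind wrench_seat (towards the handle) and 4 mm to its -y side. Its top stands 12 mm proud of the wrench's upper face. Axes as wrench_grip.
- worm (a joint): Angle of the worm in rad. A shut fingertip dragged across its top towards the jaws (+x) rolls it and closes the jaws 1.5 mm per rad (1.4 mm per 10 mm of drag); the other way opens them. Worm and moving jaw are sprung and sink 1 mm per 5 N, at most 3 mm; pressed in 1.5 to 2.5 mm it rolls well, and the tip slips harmlessly once the jaws bear on the nut.
- jam_jar_center (a point): Centre of a loose closed jam jar, 68 mm across and 95 mm high, standing on the table; leave it alone.
- nut_jar_center (a point): Centre of a loose closed jar of nut butter, 76 mm across and 110 mm high, standing on the table; leave it alone.
- mug_center (a point): Centre of a loose white mug, 80 mm across and 95 mm high, standing on the table; leave it alone.

How it is judged:
By the outcome, as a careful person would: the job done as asked, in the order asked, and still so for the second after the job is handed in, with the robot touching nothing.
It also fails if it takes over 72 s, if anything falls off the work surface, if the arm or the gripper's body presses on something with over 40 N, if the wrist force passes 120 N, or if a joint passes its speed limit or range.

### The arm

A 6-joint arm with a two-finger parallel gripper is mounted at the origin on the work surface. World frame = base frame: x ahead of the robot, y to its left, z up, the work surface at z = 0. Lengths are in m, angles in degrees, forces in N, time in s.
With the tool pointing down it reaches from about 0.375 to 0.9 m from the base axis. Payload 3.1 kg.
Tool frame: the origin (TCP) lies on the centre line of the jaws, within the pads' length; the fingertips stand 25 mm ahead of it and the grasp point (between the pads) lies 6 mm ahead of it; z points along the fingers, y is the line along which they close (so a half turn about z gives the same grasp; the last joint's range is limited). The gripper opens to 87 mm and grips with 3 to 60 N. Pads are 19 mm wide; open, the fingers measure 117 mm over their backs; the gripper's body (75 mm by 190 mm) begins 51 mm behind the grasp point.
Start: joints at [57.382, 30.224, 82.088, -0, 67.689, -10.227], TCP at [0.238, 0.578, 0.248] pointing down, gripper open.
Joint ranges: [-176.69, 176.69], [-43.24, 126.21], [12.49, 139.97], [-82, 262], [0, 151.66], [-163.58, 163.58]. Speed limits (degrees/s): [159.86, 159.86, 180, 180, 180, 180].

### API

Orientations are given as a 3x3 rotation matrix whose columns are the frame's x, y, z axes.
In Python, from rig import bot, cams, models gives the robot as it stands. The module is installed in compiled form; this text tells all that it offers.
- The arm moves only by the shell command python3 -m handwheel 'ROWS' [OPENING]. ROWS is JSON, a list of rows, each a list of 6 numbers: the shift along the world's x, y, z each as a share of 1 m, from -1 to 1, then the turn, a rotation vector about the world's x, y, z each as a share of 2 rad, from -1 to 1. In form: [[dx, dy, dz, wx, wy, wz], ...]. A call has exactly 8 rows; each row is the pose to reach, as a shift and turn from the pose commanded when the call began; what a row does not reach only later rows make up. A row lasts 1/12 s, in which the tool goes at most 41.7 mm and 7.16 degrees, less where a joint would pass 70% of its speed; a pose out of reach is approached as far as the arm can. A call with a number of a shift or a turn outside -1 to 1 is refused whole. A call with a gripper value outside its range is refused whole. OPENING is the opening, from -1 (shut) to 1 (fully open), so that 0 is half open, set as the call begins (- or left out, the last holds). The fingers move at their own pace and stop on an object; the grip force is fixed at half the most. Time passes only in rows, so rows that repeat a pose let the fingers close, or fill a call up. It gives the time, the measured TCP pose, the force, the opening and the grip force at its end, in the units of the state.
- bot.read_state(): the state, without advancing time (a new reading comes with each control period).
- cams.capture(name): name is "scene" or "top"; returns (picture, depth): 480x640x3 uint8, blue, green, red; 480x640 float32, m along the optical axis (not along the pixel's ray), 0 where there is no reading.
- cams.calibration(name): a dict with "mtx" (3x3 intrinsics, pixels), "dist_coeffs" ([k1, k2, p1, p2, k3] as OpenCV has them; the pictures are not rectified), "R" (3x3) and "t" (3): a world point X has camera coordinates R X + t. Camera axes: x right, y down, z forward; pixel columns grow to the right and rows downward; lengths in m; the calibration is good to about 2 mm. A picture is of the moment at which its call begins. calibration takes no time and is no camera call.
- bot.hand_in(): hands the job in; it is judged then, once.
Trained networks look in the newest picture that a camera, given by its name, has taken for a name from the list of things; names that differ only in an ending like _2 or _b are one class to them, and where a whole thing is asked for, a point or a joint stands for the part that bears it (a point fixed in the world has none). Each returns a list of dicts, best first, with "conf" (0 to 1); they miss things now and then, are a little off and sometimes report something else, mostly with a low value. They report only what shows in the picture. A call takes as long as a camera call.
- models.spot_in(query, camera): "position" ([column, row] in pixels, amid what is visible of it).
- models.tip_of(query, camera): "position" ([column, row] in pixels: a listed point, or the origin of a listed thing).
The state is a dict: "time_s": time; "joint_positions": joint angles; "qvel": joint speeds; "tau": joint torques, N m; "position": TCP position; "tcp_rot": TCP orientation; "force": force on the tool from outside, world axes, zero at the start; "moment": the same for the moment, N m; "opening": opening from 0.0 (shut) to 1.0 (fully open); "grasp_force": force on a finger pad.
Only numpy, scipy, OpenCV 4.12 (cv2) and the standard library are available. Lean on these libraries where they do the work, as an engineer would, in place of code of your own. Each camera call takes 0.05 s, during which the arm holds its last target. There are 200 camera calls.

## Working session

There is one attempt and no reset: what is moved stays moved. The work goes in short steps, Python scripts to look and compute and a shell command to move; the robot and the scene stay as the last step left them, time stands still between calls to the robot, and variables do not carry over. Pictures are saved under pics/ and viewed, at most 10 in all, crops included, and the job is handed in when it is done.

```bash
mkdir -p pics
cat > h.py <<'E'
import numpy as np, cv2
from rig import bot,cams,models
def ray(cam,px):
    c=cams.calibration(cam); K=np.array(c["mtx"]);d=np.array(c["dist_coeffs"]);R=np.array(c["R"]);t=np.array(c["t"]).ravel()
    u=cv2.undistortPoints(np.array([[px]],float),K,d)[0,0]
    return -R.T@t, R.T@np.array([u[0],u[1],1.])
def at_depth(cam,px,z):
    o,r=ray(cam,px); return o+r*z
def on_plane(cam,px,p,n):
    o,r=ray(cam,px); return o+r*(np.dot(np.array(p)-o,n)/np.dot(r,n))
def proj(cam,X):
    c=cams.calibration(cam);R=np.array(c["R"]);t=np.array(c["t"]).ravel()
    return cv2.projectPoints(np.array(X,float).reshape(-1,3),cv2.Rodrigues(R)[0],t,np.array(c["mtx"]),np.array(c["dist_coeffs"]))[0][:,0]
def dep(D,px):
    c,r=int(round(px[0])),int(round(px[1])); w=D[max(0,r-2):r+3,max(0,c-2):c+3]; w=w[w>0]
    return float(np.median(w)) if w.size else 0
E
python3 - <<'E'
from h import *
np.set_printoptions(precision=4,suppress=True)
for cam in ["scene","top"]:
    I,D=cams.capture(cam); cv2.imwrite(f"pics/{cam}0.png",I); np.save(cam+"D.npy",D)
    print(cam,"campos",ray(cam,[320,240])[0])
    for q in ["nut_seat","cover_mark","nut_center","nut_mark","wrench_grip","wrench_seat","worm_top","jam_jar_center","nut_jar_center","mug_center"]:
        for r in models.tip_of(q,cam)[:2]:
            z=dep(D,r["position"]); print(q,np.round(r["position"],1),round(r["conf"],2),at_depth(cam,r["position"],z) if z else None)
s=bot.read_state();print(s["time_s"],s["tcp_rot"],s["force"])
E
```

```text
scene campos [1.2038 0.2095 0.9133]
nut_seat [187.2 225.5] 0.84 [ 0.5084 -0.0797  0.0968]
nut_seat [187.6 222.7] 0.53 [ 0.5026 -0.0794  0.0994]
cover_mark [198.1 238.8] 0.88 [ 0.5207 -0.0586  0.0675]
nut_center [192.  237.6] 0.7 [ 0.5235 -0.0703  0.0744]
nut_center [189.7 220.9] 0.62 [ 0.4971 -0.076   0.0992]
nut_mark [364.9 295.1] 0.65 [ 0.6072  0.311  -0.0001]
nut_mark [192.5 248.3] 0.54 [ 0.5488 -0.0654  0.0691]
wrench_grip [332.8 269.2] 0.63 [0.5503 0.2397 0.0133]
wrench_seat [364.5 293. ] 0.61 [ 0.6013  0.3104 -0.0008]
worm_top [350.9 281.3] 0.67 [0.587  0.2791 0.0215]
jam_jar_center [250.3 321.5] 0.59 [0.737  0.0837 0.094 ]
nut_jar_center [408.1 194.7] 0.95 [0.3802 0.4106 0.0852]
mug_center [443.1 277.5] 0.92 [0.6173 0.4613 0.0904]
top campos [0.2712 0.1938 1.161 ]
nut_seat [443.7 232.3] 0.67 [ 0.4936 -0.0838  0.1025]
cover_mark [432.6 223.8] 0.91 [ 0.5198 -0.0698  0.074 ]
cover_mark [178.4 217.3] 0.21 [0.5937 0.4896 0.0045]
nut_center [445.7 231.5] 0.66 [ 0.4947 -0.0878  0.104 ]
nut_center [433.1 224.1] 0.62 [ 0.5191 -0.0708  0.0739]
nut_mark [434.5 233.2] 0.62 [ 0.4987 -0.0709  0.0757]
nut_mark [436.9 241.6] 0.57 [ 0.4795 -0.0728  0.0796]
wrench_grip [289.2 227.7] 0.64 [0.548  0.2379 0.015 ]
wrench_seat [258.7 206.8] 0.97 [ 0.6061  0.3052 -0.0004]
worm_top [270. 215.] 0.8 [0.5775 0.2784 0.0262]
worm_top [434.3 223.6] 0.41 [ 0.5199 -0.0734  0.0745]
jam_jar_center [358.2 149.4] 0.97 [0.6912 0.0756 0.0952]
nut_jar_center [205.9 322.4] 0.86 [0.3447 0.4114 0.1091]
nut_jar_center [359.4 147.5] 0.49 [0.6949 0.0728 0.0965]
mug_center [177.4 219.4] 0.84 [0.5889 0.492  0.0044]
mug_center [431.6 222.4] 0.71 [ 0.5232 -0.0682  0.0733]
1.1 [[-0.9246  0.3809  0.    ]
 [ 0.3809  0.9246 -0.    ]
 [-0.     -0.     -1.    ]] [-0.0211 -0.1209 -0.2683]
```

Run:
```python
import cv2
a=cv2.imread("pics/scene0.png");b=cv2.imread("pics/top0.png")
cv2.imwrite("pics/s1.png",a)
cv2.imwrite("pics/s2.png",cv2.resize(a[170:310,120:260],None,fx=4.2,fy=4.2,interpolation=cv2.INTER_CUBIC))
cv2.imwrite("pics/t2.png",cv2.resize(b[130:280,230:490],None,fx=3,fy=3,interpolation=cv2.INTER_CUBIC))
```

```text
(no output)
```

View pics/s1.png

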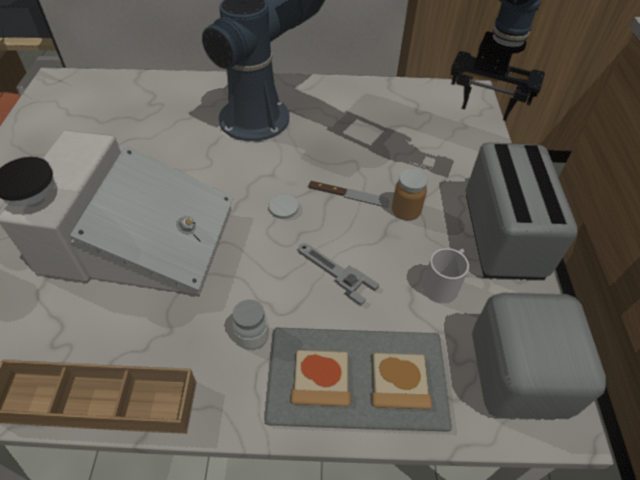

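View pics/t2.png

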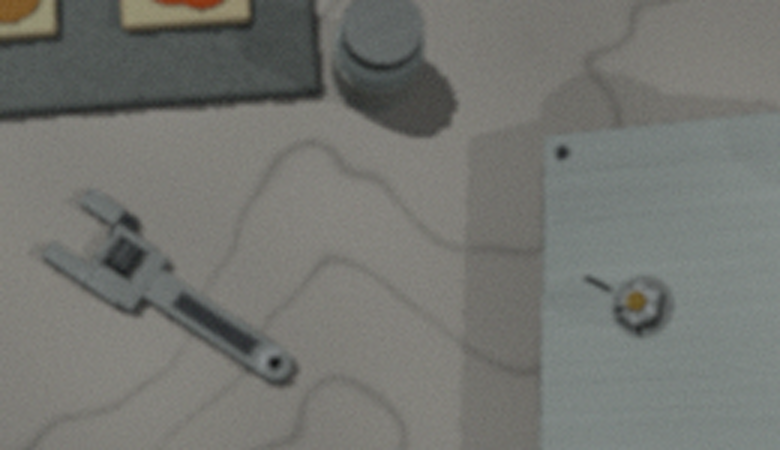

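The mill is at the left in the scene view with its nut at about (187,224). The wrench lies flat on the table between (305,250) at the handle and (370,290) at the jaws, jaws pointing +x+y. In the top crop the cover line runs from (585,278) to (610,290) and the nut is at (640,302). Next I'll measure the cover plane, nut and wrench more precisely.

```bash
cat >> h.py <<'E'
def cloud(cam,D):
    v,u=np.mgrid[0:480,0:640]; c=cams.calibration(cam)
    p=cv2.undistortPoints(np.stack([u.ravel(),v.ravel()],1).astype(float)[:,None],np.array(c["mtx"]),np.array(c["dist_coeffs"]))[:,0]
    z=D.ravel(); P=np.c_[p*z[:,None],z]; return ((P-np.array(c["t"]).ravel())@np.array(c["R"])).reshape(480,640,3)
E
python3 - <<'E'
from h import *
np.set_printoptions(precision=4,suppress=True)
for cam,box in [("scene",(150,225,95,225)),("top",(180,300,420,490))]:
    D=np.load(cam+"D.npy");C=cloud(cam,D)
    a,b,c,d=box;P=C[a:b,c:d].reshape(-1,3);P=P[D[a:b,c:d].ravel()>0]
    P=P[(abs(P[:,0]-.5)<.11)&(P[:,1]>-.2)&(P[:,1]<-.03)&(np.hypot(P[:,0]-.497,P[:,1]+.08)>.03)]
    m=np.ones(len(P),bool)
    for i in range(8):
        q=P[m].mean(0);n=np.linalg.svd(P[m]-q)[2][2] if m.sum()<6000 else np.linalg.svd((P[m]-q)[::5],full_matrices=False)[2][2]
        n*=np.sign(n[2]);e=(P-q)@n;m=abs(e)<max(.004,2*np.std(e[m])*0.9)
    print(cam,len(P),m.sum(),"n",n,"tilt",np.degrees(np.arccos(n[2])),"yaw",np.degrees(np.arctan2(n[1],n[0]))-90,"z at (.495,-.084)",q[2]-(n[0]*(.495-q[0])+n[1]*(-.084-q[1]))/n[2],np.std(e[m]))
a=cv2.imread("pics/scene0.png")[200:260,160:220];b=cv2.imread("pics/top0.png")[205:255,415:465]
f=lambda x:cv2.resize(x,(400,400),interpolation=cv2.INTER_CUBIC)
w=cv2.imread("pics/scene0.png")[235:310,290:390];w2=cv2.imread("pics/top0.png")[185:260,235:335]
cv2.imwrite("pics/z1.png",np.hstack([f(a),f(b)]))
D=np.load("topD.npy");C=cloud("top",D)
m=((C[...,2]>.007)&(C[...,2]<.03)&(abs(C[...,0]-.55)<.14)&(abs(C[...,1]-.24)<.14)&(D>0)).astype(np.uint8)
g,l,s,cc=cv2.connectedComponentsWithStats(m); print(s[1:],cc[1:])
E
```

```text
scene 3563 3489 n [0.0616 0.4679 0.8816] tilt 28.1600073495037 yaw -7.501247562538936 z at (.495,-.084) 0.08220224358837103 0.0015921520659559704
top 6354 6078 n [0.0603 0.4656 0.8829] tilt 28.003706567928216 yaw -7.3775326243725345 z at (.495,-.084) 0.08307274847399568 0.0017751862237797024
[[ 323  167    1    1    1]
 [ 261  176    1    1    1]
 [ 267  182    1    1    1]
 [ 244  193   84   65 1348]
 [ 307  200    1    1    1]
 [ 328  223    1    1    1]
 [ 332  226    1    1    1]
 [ 270  244    1    1    1]
 [ 252  268    1    1    1]] [[323.     167.    ]
 [261.     176.    ]
 [267.     182.    ]
 [283.6632 226.2611]
 [307.     200.    ]
 [328.     223.    ]
 [332.     226.    ]
 [270.     244.    ]
 [252.     268.    ]]
```

View pics/z1.png

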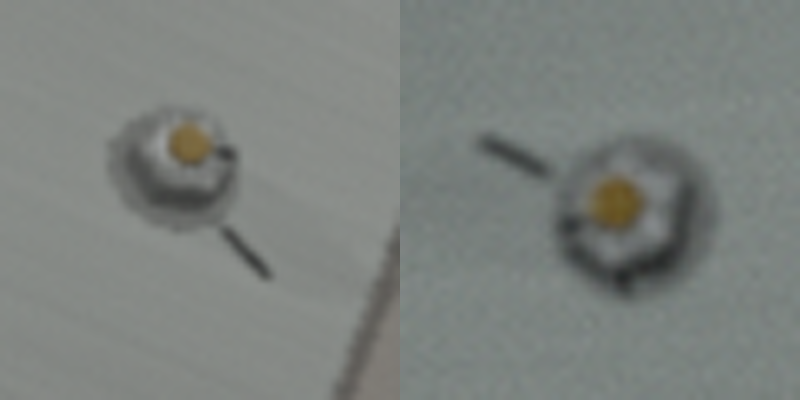

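Zoomed view: left is scene (6.67x), right is top (8x). The stud end is yellow at scene (188.5,221.8) and top (442.1,230.4). The nut's line ends at about scene (195,223.5) and top (436.3,233.5). The cover line runs scene (193.8,234.5) to (200.5,241.5) and top (425,222.1) to (433.5,226.5).

```bash
cat >> h.py <<'E'
yaw=np.radians(-7.44); t28=np.radians(28)
Xc=np.array([np.cos(yaw),np.sin(yaw),0]); Zc=np.array([-np.sin(yaw)*np.sin(t28),np.cos(yaw)*np.sin(t28),np.cos(t28)]); Yc=np.cross(Zc,Xc); Rc=np.c_[Xc,Yc,Zc]
def tri(ps):
    A=np.zeros((3,3));b=np.zeros(3)
    for cam,px in ps:
        o,r=ray(cam,px);r=r/np.linalg.norm(r);M=np.eye(3)-np.outer(r,r);A+=M;b+=M@o
    return np.linalg.solve(A,b)
E
python3 - <<'E'
from h import *
np.set_printoptions(precision=4,suppress=True)
def yel(cam,box):
    I=cv2.imread(f"pics/{cam}0.png").astype(float);a,b,c,d=box;s=I[a:b,c:d];w=np.clip(s[...,2]-s[...,0]-35,0,None)
    v,u=np.mgrid[a:b,c:d];return [(w*u).sum()/w.sum(),(w*v).sum()/w.sum()]
st=[("scene",yel("scene",(212,232,178,200))),("top",yel("top",(220,242,430,455)))]
T=tri(st);seat=T-.019*Zc;print(st,"stud",T,"seat",seat)
for cam,px in st: print(cam,"resid",proj(cam,T)-px, "on own plane seat", on_plane(cam,px,[.495,-.084,.0827+.019/Zc[2]],Zc)-.019*Zc)
L=dict(scene=dict(nm=(194.7,223.3),l0=(193.4,234.2),l1=(200.2,241.4)),top=dict(nm=(435.9,233.2),l0=(425,222.),l1=(433.3,226.2)))
for cam in L:
    s0=on_plane(cam,dict(st)[cam],T,Zc)-.019*Zc
    for k,px in L[cam].items():
        h=.015 if k=="nm" else 0
        q=Rc.T@(on_plane(cam,px,seat+h*Zc,Zc)-s0);print(cam,k,q*1000,np.degrees(np.arctan2(q[1],q[0])))
# wrench
D=np.load("topD.npy");C=cloud("top",D)
m=((C[...,2]>.007)&(C[...,2]<.03)&(abs(C[...,0]-.55)<.14)&(abs(C[...,1]-.24)<.14)&(D>0)).astype(np.uint8)
g,l,s,cc=cv2.connectedComponentsWithStats(m);k=1+s[1:,4].argmax();v,u=np.where(l==k)
P=np.array([on_plane("top",(a,b),[0,0,.014],[0,0,1]) for a,b in zip(u,v)])[:,:2]
q=P.mean(0);a=np.linalg.svd(P-q)[2][0];a*=np.sign(a[0]);pr=(P-q)@a;print("wrench pca",q,np.degrees(np.arctan2(a[1],a[0])),pr.min(),pr.max())
# handle rear part
hm=pr<pr.min()+.105;H=P[hm];hq=H.mean(0);ha=np.linalg.svd(H-hq)[2][0];ha*=np.sign(ha[0]);print("handle ang",np.degrees(np.arctan2(ha[1],ha[0])),hq,"tail",hq+ha*((H-hq)@ha).min(), "grip est",hq+ha*(((H-hq)@ha).min()+.106))
for qn in ["wrench_grip","wrench_seat","worm_top"]:
  ps=[]
  for cam in ["scene","top"]:
    r=models.tip_of(qn,cam)[0]["position"];ps.append((cam,r));print(qn,cam,on_plane(cam,r,[0,0,.026 if qn=="worm_top" else .007],[0,0,1]))
E
```

```text
[('scene', [np.float64(187.9811827956989), np.float64(221.15860215053763)]), ('top', [np.float64(441.58235294117645), np.float64(229.93529411764706)])] stud [ 0.4992 -0.0797  0.1007] seat [ 0.4981 -0.0886  0.0839]
scene resid [[-0.3249 -0.0464]] on own plane seat [ 0.4986 -0.0877  0.0844]
top resid [[-0.332  0.071]] on own plane seat [ 0.4979 -0.089   0.0851]
scene nm [-5.2691 15.2289 15.    ] 109.08522787494482
scene l0 [12.1483 22.8183  0.    ] 61.96948378050662
scene l1 [22.2544 42.2895  0.    ] 62.24490449792789
top nm [-5.2974 13.1587 15.    ] 111.92853382571026
top l0 [24.4863 41.4936 -0.    ] 59.45420131948757
top l1 [14.0107 23.136   0.    ] 58.80174895073832
wrench pca [0.5528 0.2504] 51.256512186730625 -0.1141481239296436 0.09108600749459791
handle ang 51.684990828806626 [0.5155 0.2029] tail [0.4821 0.1607] grip est [0.5479 0.2439]
wrench_grip scene [0.5457 0.2399 0.007 ]
wrench_grip top [0.55   0.2382 0.007 ]
wrench_seat scene [0.6065 0.3095 0.007 ]
wrench_seat top [0.6039 0.3045 0.007 ]
worm_top scene [0.5901 0.2788 0.026 ]
worm_top top [0.5776 0.2784 0.026 ]
```

```bash
cat >> h.py <<'E'
from scipy.spatial.transform import Rotation as Ro
np.set_printoptions(precision=4,suppress=True)
def share(p,R,n=1):
    s=bot.read_state();P=np.array(s["position"]);R0=np.array(s["tcp_rot"])
    w=Ro.from_matrix(R@R0.T).as_rotvec()/2
    print("t",round(s["time_s"],2),"rows to go",np.r_[np.array(p)-P,w],"deg",np.degrees(np.linalg.norm(w)*2))
def down(a): # tool down, tool y at angle a deg
    a=np.radians(a);y=np.array([np.cos(a),np.sin(a),0]);z=np.array([0,0,-1.]);return np.c_[np.cross(y,z),y,z]
E
python3 -m handwheel '[[0.311,-0.337,-0.05,0,0,-0.926],[0.311,-0.337,-0.05,0,0,-0.926],[0.311,-0.337,-0.05,0,0,-0.926],[0.311,-0.337,-0.05,0,0,-0.926],[0.311,-0.337,-0.05,0,0,-0.926],[0.311,-0.337,-0.05,0,0,-0.926],[0.311,-0.337,-0.05,0,0,-0.926],[0.311,-0.337,-0.05,0,0,-0.926]]' 0.2
python3 -c "
from h import *
share([.549,.241,.12],down(-38.5))"
```

```text
time_s: 2.07
position: [0.464, 0.3328, 0.2114]
tcp_rot: [[-0.173, 0.985, 0.0], [0.985, 0.173, 0.0], [0.0, 0.0, -1.0]]
force: [0.7, 0.2, -0.1]
opening: 0.607
grasp_force: 0.0
t 2.07 rows to go [ 0.085  -0.0918 -0.0914 -0.      0.0003 -0.4229] deg 48.46428130724179
```

```bash
python3 -m handwheel '[[0.085,-0.092,-0.091,0,0,-0.423],[0.085,-0.092,-0.091,0,0,-0.423],[0.085,-0.092,-0.091,0,0,-0.423],[0.085,-0.092,-0.091,0,0,-0.423],[0.085,-0.092,-0.091,0,0,-0.423],[0.085,-0.092,-0.091,0,0,-0.423],[0.085,-0.092,-0.091,0,0,-0.423],[0.085,-0.092,-0.091,0,0,-0.423]]'
python3 - <<'E'
from h import *
share([.549,.241,.029],down(-38.5))
for cam in ["scene","top"]:
    I,D=cams.capture(cam);cv2.imwrite(f"pics/{cam}1.png",I)
    for qn in ["wrench_grip","wrench_seat","worm_top"]:
        for r in models.tip_of(qn,cam)[:1]: print(qn,cam,round(r["conf"],2),on_plane(cam,r["position"],[0,0,.026 if qn=="worm_top" else .007],[0,0,1]))
a=cv2.imread("pics/scene1.png")[210:330,280:400];b=cv2.imread("pics/top1.png")[170:290,220:340]
cv2.imwrite("pics/z2.png",cv2.resize(np.hstack([a,b]),(800,400),interpolation=cv2.INTER_CUBIC))
E
```

```text
time_s: 2.73
position: [0.5481, 0.242, 0.1201]
tcp_rot: [[0.62, 0.785, -0.0], [0.785, -0.62, 0.0], [-0.0, -0.0, -1.0]]
force: [1.0, -0.2, 0.5]
opening: 0.601
grasp_force: 0.0
t 2.73 rows to go [ 0.0009 -0.001  -0.0911 -0.     -0.0001 -0.0018] deg 0.20651890469718603
wrench_grip scene 0.78 [0.5378 0.2486 0.007 ]
wrench_seat scene 0.76 [0.6071 0.3073 0.007 ]
worm_top top 0.43 [0.5906 0.4863 0.026 ]
```

View pics/z2.png

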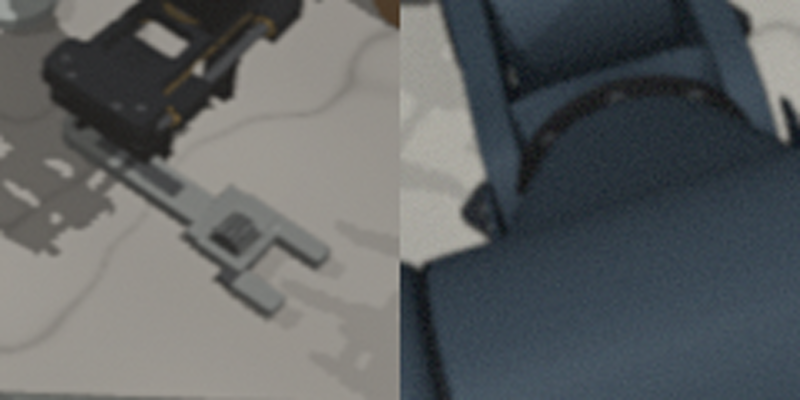

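The gripper is over the handle and aligned with it (left), with jaws and worm clear; the top camera is blocked by the arm. I'll descend and close.

```bash
python3 -m handwheel '[[0.001,-0.001,-0.04,0,0,0],[0.001,-0.001,-0.07,0,0,0],[0.001,-0.001,-0.085,0,0,0],[0.001,-0.001,-0.092,0,0,0],[0.001,-0.001,-0.092,0,0,0],[0.001,-0.001,-0.092,0,0,0],[0.001,-0.001,-0.092,0,0,0],[0.001,-0.001,-0.092,0,0,0]]' && python3 -m handwheel '[[0,0,0,0,0,0],[0,0,0,0,0,0],[0,0,0,0,0,0],[0,0,0,0,0,0],[0,0,0,0,0,0],[0,0,0,0,0,0],[0,0,0,0,0,0],[0,0,0,0,0,0]]' -1
```

```text
time_s: 3.8
position: [0.5497, 0.2416, 0.0297]
tcp_rot: [[0.618, 0.786, 0.003], [0.786, -0.618, 0.001], [0.002, 0.002, -1.0]]
force: [-0.4, -0.5, 0.2]
opening: 0.602
grasp_force: 0.0
time_s: 4.47
position: [0.5478, 0.2419, 0.0286]
tcp_rot: [[0.618, 0.786, -0.002], [0.786, -0.618, 0.001], [-0.001, -0.002, -1.0]]
force: [-3.4, 4.2, 5.3]
opening: 0.294
grasp_force: 30.0
```

```bash
cat >> h.py <<'E'
SEAT=np.array([.4981,-.0885,.0845])
def wtarget(ang,h,dx=0,dy=0,ex=0,gh=.0216,r=0.085):
    """wrench x at ang (cover deg), wrench bottom h above cover, seat point offset dx,dy in wrench axes; ex: grip point offset ahead of tool along x"""
    a=np.radians(ang);wx=Xc*np.cos(a)+Yc*np.sin(a);wy=np.cross(Zc,wx)
    p=SEAT+dx*wx+dy*wy+(h+.007+gh)*Zc-(r+ex)*wx
    return p,np.c_[wx,-wy,-Zc]
E
python3 -m handwheel '[[0,0,0.04,0,0,0],[0,0,0.08,0,0,0],[0,0,0.12,0,0,0],[0,0,0.16,0,0,0],[0,0,0.20,0,0,0],[0,0,0.21,0,0,0],[0,0,0.21,0,0,0],[0,0,0.21,0,0,0]]'
python3 -c "
from h import *
share(*wtarget(110,.05,0,.0025))"
```

```text
time_s: 5.13
position: [0.548, 0.2407, 0.237]
tcp_rot: [[0.618, 0.786, -0.002], [0.786, -0.618, -0.001], [-0.002, -0.001, -1.0]]
force: [-0.1, 0.7, -4.8]
opening: 0.297
grasp_force: 30.0
t 5.13 rows to go [-0.0279 -0.3667 -0.0452 -0.2111  0.1361  0.4336] deg 57.42454125826635
```

```bash
python3 -m handwheel '[[-0.028,-0.367,0.0,-0.211,0.136,0.434],[-0.028,-0.367,0.0,-0.211,0.136,0.434],[-0.028,-0.367,0.0,-0.211,0.136,0.434],[-0.028,-0.367,0,-0.211,0.136,0.434],[-0.028,-0.367,0,-0.211,0.136,0.434],[-0.028,-0.367,0,-0.211,0.136,0.434],[-0.028,-0.367,0,-0.211,0.136,0.434],[-0.028,-0.367,0,-0.211,0.136,0.434]]'
python3 -c "
from h import *
print(bot.read_state()['joint_positions'])
share(*wtarget(110,.05,0,.0025))"
```

```text
time_s: 5.8
position: [0.5217, -0.0924, 0.2346]
tcp_rot: [[-0.239, 0.969, -0.066], [0.868, 0.182, -0.462], [-0.436, -0.167, -0.884]]
force: [0.0, -0.6, -4.1]
opening: 0.295
grasp_force: 30.0
[ -7.8778  27.2942  96.8274 -32.5082  60.3541  -3.2746]
t 5.8 rows to go [-0.0016 -0.0337 -0.0428 -0.0019 -0.0039 -0.0021] deg 0.5495787348382503
```

```bash
python3 -m handwheel '[[-0.001,-0.02,-0.02,-0.002,-0.004,-0.002],[-0.002,-0.034,-0.043,-0.002,-0.004,-0.002],[-0.002,-0.034,-0.043,-0.002,-0.004,-0.002],[-0.002,-0.034,-0.043,-0.002,-0.004,-0.002],[-0.002,-0.034,-0.043,-0.002,-0.004,-0.002],[-0.002,-0.034,-0.043,-0.002,-0.004,-0.002],[-0.002,-0.034,-0.043,-0.002,-0.004,-0.002],[-0.002,-0.034,-0.043,-0.002,-0.004,-0.002]]'
python3 - <<'E'
from h import *
share(*wtarget(110,.05,0,.0025))
s=bot.read_state();P=np.array(s["position"]);R=np.array(s["tcp_rot"])
g=P+.0216*R[:,2]
pts={"wrench_grip":g,"wrench_seat":g+.085*R[:,0],"worm_top":g+.045*R[:,0]+.004*R[:,1]-.019*R[:,2]}
for cam in ["scene","top"]:
    I,D=cams.capture(cam);cv2.imwrite(f"pics/{cam}2.png",I)
    for q,X in pts.items():
        print(q,cam,"exp",proj(cam,X)[0],[(np.round(r["position"],1),round(r["conf"],2)) for r in models.tip_of(q,cam)[:2]])
a=cv2.imread("pics/scene2.png")[180:280,120:220];b=cv2.imread("pics/top2.png")[180:280,380:480]
cv2.imwrite("pics/z3.png",cv2.resize(np.hstack([a,b]),(800,400),interpolation=cv2.INTER_CUBIC))
E
```

```text
time_s: 6.47
position: [0.522, -0.1242, 0.1961]
tcp_rot: [[-0.223, 0.973, -0.054], [0.868, 0.174, -0.466], [-0.444, -0.15, -0.883]]
force: [0.3, 0.7, -4.3]
opening: 0.298
grasp_force: 30.0
t 6.47 rows to go [-0.0019 -0.0018 -0.0043  0.0001  0.0052  0.0021] deg 0.6460721071526353
wrench_grip scene exp [152.0655 203.3096] [(array([152.4, 201.3]), 0.66)]
wrench_seat scene exp [193.0862 210.2541] [(array([153.6, 204.2]), 0.37)]
worm_top scene exp [176.65   203.5347] [(array([176. , 206.3]), 0.57), (array([444.9, 274.9]), 0.52)]
wrench_grip top exp [476.1117 208.3482] []
wrench_seat top exp [436.0132 225.0254] []
worm_top top exp [451.5957 213.117 ] [(array([180.8, 217.3]), 0.56)]
```

View pics/z3.png

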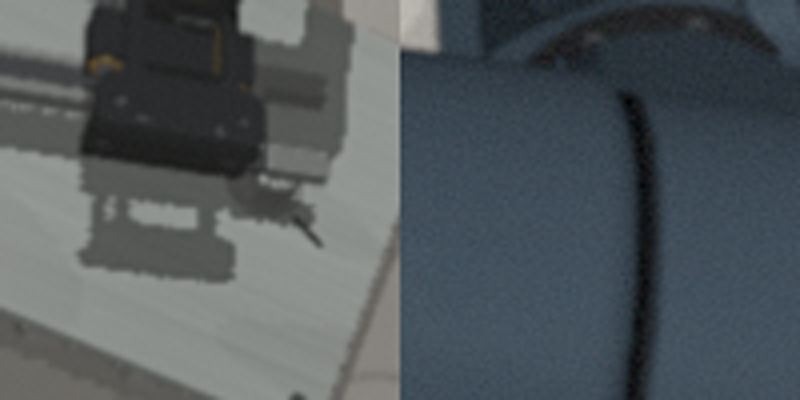

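The scene view (left) shows the gripper over the cover, hiding most of the wrench. One jaw tip shows at about crop (300,165), beside the cover line at (310,230). The top camera is blocked, so I'll get the along-axis grip offset from the earlier pictures.

Run:
```python
from h import *
a=np.radians(51.8);u=np.array([np.cos(a),np.sin(a)]);v=np.array([-u[1],u[0]]);T=np.array([.5478,.2419])
I=cv2.imread("pics/scene0.png");J=cv2.imread("pics/top0.png")
# rectify wrench top face plane z=.014 from each camera: rows = v, cols = u
us=np.arange(-.13,.125,.0005);vs=np.arange(.04,-.04,-.0005)
U,V=np.meshgrid(us,vs);X=np.c_[(T+U.ravel()[:,None]*u+V.ravel()[:,None]*v),np.full(U.size,.014)]
out=[]
for cam,im in (("scene",I),("top",J)):
    m=proj(cam,X).reshape(*U.shape,2).astype(np.float32);r=cv2.remap(im,m[...,0],m[...,1],cv2.INTER_CUBIC);out.append(r)
o=cv2.resize(np.vstack(out),None,fx=1.5,fy=1.5)
for k in range(-12,13,2):
    x=int((k*.01+.13)/.0005*1.5);cv2.line(o,(x,0),(x,8),(0,0,255),1);cv2.putText(o,str(k*10),(x,18),0,.35,(0,0,255),1)
cv2.imwrite("pics/z4.png",o)
```

```text
(no output)
```

View pics/z4.png

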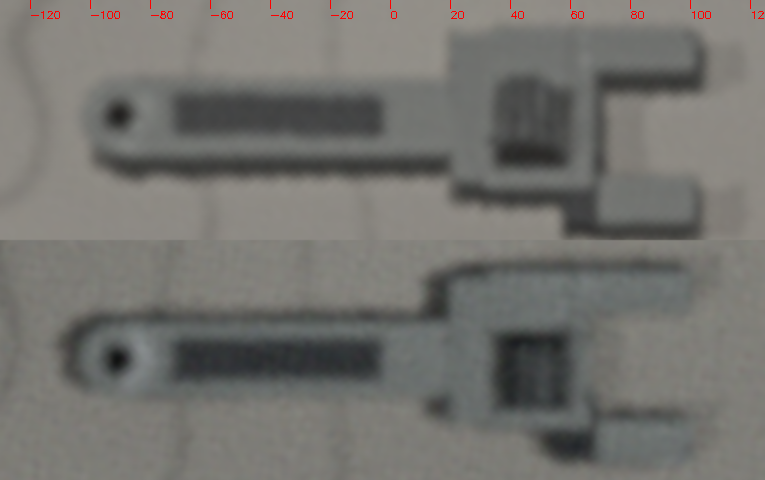

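Rectified views of the wrench (3 px/mm, scene above, top below): the jaw tips sit at about +104 and +101 mm, the tail at −103 and −104, and the jaw gap is about 35.5 mm. So the grip point is about 3 mm ahead of the tool.

```bash
python3 -c "
from h import *
share(*wtarget(110,.022,-.002,.0027,.003))"
```

```text
t 6.87 rows to go [-0.002  -0.0185 -0.0263  0.0001  0.0046  0.0028] deg 0.613886801171496
```

```bash
python3 -m handwheel '[[-0.001,-0.006,-0.01,0,0.0046,0.0028],[-0.002,-0.012,-0.018,0,0.0046,0.0028],[-0.002,-0.0185,-0.0263,0,0.0046,0.0028],[-0.002,-0.0185,-0.0263,0,0.0046,0.0028],[-0.002,-0.0185,-0.0263,0,0.0046,0.0028],[-0.002,-0.0185,-0.0263,0,0.0046,0.0028],[-0.002,-0.0185,-0.0263,0,0.0046,0.0028],[-0.002,-0.0185,-0.0263,0,0.0046,0.0028]]'
python3 - <<'E'
from h import *
share(*wtarget(110,.022,-.002,.0027,.003))
I,D=cams.capture("scene");cv2.imwrite(f"pics/scene3.png",I)
share(*wtarget(110,.006,-.002,.0027,.003))
# rectify cover-parallel plane 15 mm above the cover, axes along wrench x (110deg)
a=np.radians(110);wx=Xc*np.cos(a)+Yc*np.sin(a);wy=np.cross(Zc,wx)
us=np.arange(-.06,.06,.0004);vs=np.arange(.05,-.05,-.0004);U,V=np.meshgrid(us,vs)
o=[]
for h in (.015,.036):
    X=SEAT+h*Zc+U.ravel()[:,None]*wx+V.ravel()[:,None]*wy
    m=proj("scene",X).reshape(*U.shape,2).astype(np.float32);r=cv2.remap(I,m[...,0],m[...,1],cv2.INTER_CUBIC);r[125,::6]=(0,0,255);r[::6,150]=(0,0,255);o.append(r)
cv2.imwrite("pics/z5.png",cv2.resize(np.hstack(o),None,fx=1.33,fy=1.33))
E
```

```text
time_s: 7.53
position: [0.5197, -0.1434, 0.1694]
tcp_rot: [[-0.232, 0.971, -0.06], [0.867, 0.178, -0.466], [-0.442, -0.16, -0.883]]
force: [0.3, 1.3, -4.9]
opening: 0.293
grasp_force: 30.0
t 7.53 rows to go [-0.0003 -0.     -0.0001  0.0002  0.0002 -0.0001] deg 0.033795019724606946
t 7.58 rows to go [-0.0012 -0.0075 -0.0143  0.0002  0.0002 -0.0001] deg 0.036178094679959735
```

View pics/z5.png

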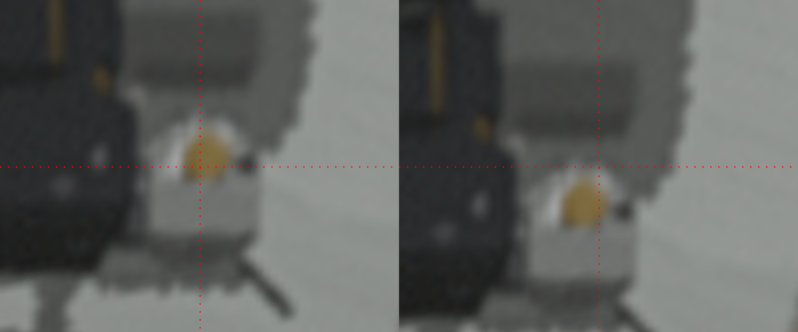

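The wrench is hovering over the nut. In the right panel (0.3 mm/px) the moving jaw's edge is at about row 220 and its tip at column 635, against predicted 225 and 638. The nut with its yellow stud lies between the jaws, so I'll lower it.

```bash
python3 -m handwheel '[[0,-0.002,-0.004,0,0,0],[-0.001,-0.004,-0.008,0,0,0],[-0.001,-0.006,-0.011,0,0,0],[-0.001,-0.0075,-0.0143,0,0,0],[-0.001,-0.0075,-0.0143,0,0,0],[-0.001,-0.0075,-0.0143,0,0,0],[-0.001,-0.0075,-0.0143,0,0,0],[-0.001,-0.0075,-0.0143,0,0,0]]'
python3 -c "
from h import *
share(*wtarget(110,.00,-.002,.0027,.003));print(bot.read_state()['force'])"
```

```text
time_s: 8.25
position: [0.5186, -0.151, 0.1549]
tcp_rot: [[-0.232, 0.971, -0.061], [0.867, 0.178, -0.466], [-0.441, -0.161, -0.883]]
force: [-0.4, 1.0, -4.5]
opening: 0.294
grasp_force: 30.0
t 8.25 rows to go [-0.0005 -0.0027 -0.005   0.0001  0.     -0.    ] deg 0.015810435852904006
[-0.3827  0.9616 -4.5124]
```

```bash
python3 -m handwheel '[[0,-0.001,-0.001,0,0,0],[0,-0.001,-0.002,0,0,0],[0,-0.0015,-0.003,0,0,0],[0,-0.002,-0.004,0,0,0],[0,-0.0025,-0.005,0,0,0],[0,-0.0025,-0.005,0,0,0],[0,-0.0025,-0.005,0,0,0],[0,-0.0025,-0.005,0,0,0]]'
python3 -c "
from h import *
share(*wtarget(110,.00,-.002,.0027,.003));print(bot.read_state()['moment'])"
```

```text
time_s: 8.92
position: [0.5184, -0.1532, 0.1504]
tcp_rot: [[-0.232, 0.971, -0.061], [0.867, 0.178, -0.466], [-0.442, -0.161, -0.883]]
force: [-0.7, 4.7, 3.1]
opening: 0.293
grasp_force: 30.0
t 8.92 rows to go [-0.0004 -0.0005 -0.0005  0.0002  0.      0.    ] deg 0.026744629158343313
[ 0.653   0.2583 -0.1707]
```

```bash
python3 -m handwheel '[[0.0005,0.0005,-0.0003,0,0,0],[0.001,0.001,-0.0006,0,0,0],[0.0015,0.0015,-0.001,0,0,0],[0.002,0.002,-0.0012,0,0,0],[0.002,0.002,-0.0012,0,0,0],[0.002,0.002,-0.0012,0,0,0],[0.002,0.002,-0.0012,0,0,0],[0.002,0.002,-0.0012,0,0,0]]'
python3 -c "
from h import *
s=bot.read_state();print(Rc.T@s['force'],np.array(s['tcp_rot']).T@s['force']);share(*wtarget(110,.00,0,0,.003))"
```

```text
time_s: 9.58
position: [0.5189, -0.1528, 0.1501]
tcp_rot: [[-0.232, 0.97, -0.065], [0.866, 0.176, -0.469], [-0.444, -0.165, -0.881]]
force: [-5.5, 1.1, 8.2]
opening: 0.291
grasp_force: 30.0
[-5.5614 -3.519   7.4272] [-1.4234 -6.4669 -7.3912]
t 9.58 rows to go [ 0.0013  0.0014 -0.0015  0.002  -0.002   0.0006] deg 0.33054654635994896
```

```bash
python3 -m handwheel '[[0.0005,0.0004,0,0,0,0],[0.001,0.0008,0,0,0,0],[0.0015,0.001,0,0,0,0],[0.002,0.001,0,0,0,0],[0.0025,0.001,0,0,0,0],[0.0025,0.001,0,0,0,0],[0.0025,0.001,0,0,0,0],[0.0025,0.001,0,0,0,0]]'
python3 -c "
from h import *
s=bot.read_state();print(np.array(s['tcp_rot']).T@s['force']);share(*wtarget(110,.00,0,0,.003))"
```

```text
time_s: 10.25
position: [0.5209, -0.1513, 0.1492]
tcp_rot: [[-0.233, 0.97, -0.066], [0.866, 0.176, -0.468], [-0.442, -0.166, -0.881]]
force: [-5.9, 0.1, 7.5]
opening: 0.295
grasp_force: 30.0
[-1.8276 -6.9853 -6.3127]
t 10.25 rows to go [-0.0006 -0.0002 -0.0006  0.0013 -0.0027  0.0005] deg 0.35490809621173
```

```bash
python3 -m handwheel '[[0,0,0,0,0,0],[0,0,0,0,0,0],[0,0,0,0,0,0],[0,0,0,0,0,0],[0,0,0,0,0,0],[0,0,0,0,0,0],[0,0,0,0,0,0],[0,0,0,0,0,0]]' 0.1 && python3 -m handwheel '[[0.002,0.012,0.022,0,0,0],[0.004,0.023,0.044,0,0,0],[0.006,0.034,0.066,0,0,0],[0.008,0.046,0.088,0,0,0],[0.008,0.046,0.088,0,0,0],[0.008,0.046,0.088,0,0,0],[0.008,0.046,0.088,0,0,0],[0.008,0.046,0.088,0,0,0]]' -1
python3 - <<'E'
from h import *
I,D=cams.capture("scene");cv2.imwrite(f"pics/scene4.png",I)
for q in ["worm_top","wrench_seat","wrench_grip"]:
    print(q,[(np.round(r["position"],1),round(r["conf"],2),Rc.T@(on_plane("scene",r["position"],SEAT+(.026 if q=="worm_top" else .007)*Zc,Zc)-SEAT)) for r in models.tip_of(q,"scene")[:2]])
a=np.radians(110);wx=Xc*np.cos(a)+Yc*np.sin(a);wy=np.cross(Zc,wx)
us=np.arange(-.11,.04,.0004);vs=np.arange(.05,-.05,-.0004);U,V=np.meshgrid(us,vs)
X=SEAT+.014*Zc+U.ravel()[:,None]*wx+V.ravel()[:,None]*wy
m=proj("scene",X).reshape(*U.shape,2).astype(np.float32);r=cv2.remap(I,m[...,0],m[...,1],cv2.INTER_CUBIC);r[125,::8]=(0,0,255);r[::8,275]=(0,0,255)
cv2.imwrite("pics/z6.png",cv2.resize(r,None,fx=2,fy=2))
E
```

```text
time_s: 10.92
position: [0.5231, -0.1505, 0.1485]
tcp_rot: [[-0.232, 0.971, -0.061], [0.867, 0.178, -0.466], [-0.441, -0.161, -0.883]]
force: [-0.2, 0.4, -0.4]
opening: 0.548
grasp_force: 0.0
time_s: 11.58
position: [0.5299, -0.1048, 0.2354]
tcp_rot: [[-0.233, 0.971, -0.064], [0.867, 0.177, -0.465], [-0.44, -0.163, -0.883]]
force: [0.4, -0.2, 0.1]
opening: 0.047
grasp_force: 0.0
worm_top [(array([170.1, 220.9]), 0.64, array([ 0.0242, -0.0336,  0.026 ]))]
wrench_seat [(array([185.1, 226. ]), 0.95, array([ 0.0064, -0.0001,  0.007 ]))]
wrench_grip [(array([146.5, 212.8]), 0.93, array([ 0.0168, -0.0844,  0.007 ])), (array([411.8, 193.1]), 0.7, array([-0.4651,  0.5863,  0.007 ]))]
```

View pics/z6.png

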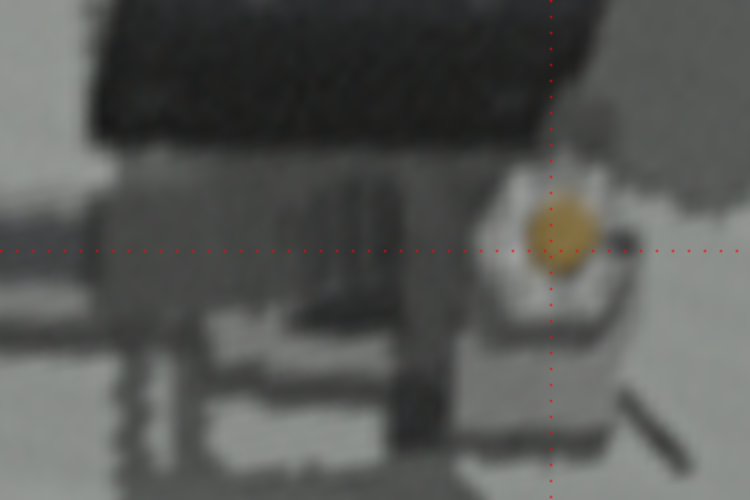

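The wrench lies round the nut. In this view (0.2 mm/px, nut axis at (550,250)) the moving jaw spans rows 340–430 with its tip at column 615, leaving about a 3.5 mm gap to the nut's flat. The worm is at columns 325–400. Next I'll roll the worm.

```bash
cat >> h.py <<'E'
def worm(u,hh,v=-.004,ang=110):
    a=np.radians(ang);wx=Xc*np.cos(a)+Yc*np.sin(a);wy=np.cross(Zc,wx)
    return SEAT+u*wx+v*wy+hh*Zc, np.c_[wx,-wy,-Zc]
def where(ang=110):
    s=bot.read_state();p,R=worm(0,0,0,ang);d=np.array(s["position"])-SEAT
    print("u,v,h mm",1000*np.array([d@R[:,0],-d@R[:,1],d@Zc]),"F wrench axes",np.array([s["force"]@R[:,0],-s["force"]@R[:,1],s["force"]@Zc]),"t",s["time_s"])
E
python3 -c "
from h import *
where();share(*worm(-.050,.058));p,R=worm(0,0);print('wx',R[:,0],'wy',-R[:,1],'z',Zc)"
```

```text
u,v,h mm [-88.3334  -4.1429 127.7902] F wrench axes [-1.1997 -0.4692  0.2923] t 11.7833
t 11.78 rows to go [-0.0133  0.0007 -0.0785 -0.0001 -0.0012  0.0004] deg 0.14209602205452104
wx [-0.2317  0.867  -0.4412] wy [-0.9709 -0.1778  0.1606] z [0.0608 0.4655 0.8829]
```

```bash
python3 -m handwheel '[[-0.005,0,-0.026,0,-0.001,0],[-0.01,0,-0.052,0,-0.001,0],[-0.0133,0.0007,-0.0785,0,-0.001,0],[-0.0133,0.0007,-0.0785,0,-0.001,0],[-0.0133,0.0007,-0.0785,0,-0.001,0],[-0.0133,0.0007,-0.0785,0,-0.001,0],[-0.0133,0.0007,-0.0785,0,-0.001,0],[-0.0133,0.0007,-0.0785,0,-0.001,0]]' && python3 -c "
from h import *
where()" && python3 -m handwheel '[[-0.0003,-0.002,-0.0037,0,0,0],[-0.0005,-0.003,-0.006,0,0,0],[-0.0005,-0.0037,-0.0071,0,0,0],[-0.0005,-0.0037,-0.0071,0,0,0],[-0.0005,-0.0037,-0.0071,0,0,0],[-0.0005,-0.0037,-0.0071,0,0,0],[-0.0005,-0.0037,-0.0071,0,0,0],[-0.0005,-0.0037,-0.0071,0,0,0]]'; python3 -c "
from h import *
where()"
```

```text
time_s: 12.45
position: [0.5189, -0.104, 0.1597]
tcp_rot: [[-0.23, 0.972, -0.056], [0.867, 0.178, -0.466], [-0.443, -0.156, -0.883]]
force: [0.4, -0.9, -0.4]
opening: 0.003
grasp_force: 0.0
u,v,h mm [-51.4621  -5.345   60.4112] F wrench axes [-0.7305 -0.2983 -0.7154] t 12.45
time_s: 13.12
position: [0.5173, -0.1075, 0.1512]
tcp_rot: [[-0.231, 0.971, -0.059], [0.867, 0.178, -0.466], [-0.442, -0.159, -0.883]]
force: [-0.0, 1.3, 3.1]
opening: 0.005
grasp_force: 1.8
u,v,h mm [-50.3477  -4.5536  51.2525] F wrench axes [-0.242   0.2859  3.2995] t 13.1167
```

```bash
python3 -m handwheel '[[-0.0001,-0.0007,-0.0013,0,0,0],[-0.0008,0.0019,-0.0026,0,0,0],[-0.0015,0.0045,-0.0039,0,0,0],[-0.0022,0.0071,-0.0052,0,0,0],[-0.0028,0.0097,-0.0065,0,0,0],[-0.0035,0.0123,-0.0078,0,0,0],[-0.0042,0.0149,-0.0091,0,0,0],[-0.0047,0.0166,-0.0101,0,0,0]]'; python3 -c "
from h import *
where()"
```

```text
time_s: 13.78
position: [0.5129, -0.0918, 0.1422]
tcp_rot: [[-0.232, 0.971, -0.058], [0.865, 0.178, -0.469], [-0.445, -0.159, -0.882]]
force: [0.2, -0.4, 9.4]
opening: 0.004
grasp_force: 3.8
u,v,h mm [-31.7393  -4.5116  50.3124] F wrench axes [-4.5478  1.4161  8.1026] t 13.7833
```

```bash
python3 -m handwheel '[[0.0005,0.0037,0.0071,0,0,0],[0.0028,-0.005,0.0115,0,0,0],[0.0051,-0.0136,0.0159,0,0,0],[0.0051,-0.0136,0.0159,0,0,0],[0.0048,-0.0155,0.0122,0,0,0],[0.0046,-0.0174,0.0085,0,0,0],[0.0046,-0.0174,0.0085,0,0,0],[0.0046,-0.0174,0.0085,0,0,0]]'; python3 -c "
from h import *
where()";python3 -m handwheel '[[-0.0006,0.0025,-0.0013,0,0,0],[-0.0013,0.005,-0.0026,0,0,0],[-0.0019,0.0075,-0.0039,0,0,0],[-0.0026,0.01,-0.0051,0,0,0],[-0.0032,0.0125,-0.0064,0,0,0],[-0.0039,0.015,-0.0076,0,0,0],[-0.0046,0.0173,-0.0088,0,0,0],[-0.0046,0.0173,-0.0088,0,0,0]]'; python3 -c "
from h import *
where()"
```

```text
time_s: 14.45
position: [0.5174, -0.1086, 0.1501]
tcp_rot: [[-0.231, 0.971, -0.058], [0.866, 0.178, -0.467], [-0.443, -0.158, -0.882]]
force: [-0.1, 3.9, 9.4]
opening: 0.003
grasp_force: 4.8
u,v,h mm [-50.8149  -4.64    49.7443] F wrench axes [-0.7309  0.8591 10.0773] t 14.45
time_s: 15.12
position: [0.5128, -0.0915, 0.1416]
tcp_rot: [[-0.232, 0.971, -0.058], [0.866, 0.178, -0.468], [-0.444, -0.159, -0.882]]
force: [-0.7, 1.5, 9.4]
opening: 0.003
grasp_force: 4.5
u,v,h mm [-31.2046  -4.5292  49.9317] F wrench axes [-2.7098  1.946   8.9062] t 15.1167
```

```bash
python3 -m handwheel '[[0.0005,0.0037,0.0071,0,0,0],[0.0028,-0.005,0.0115,0,0,0],[0.0051,-0.0136,0.0159,0,0,0],[0.0051,-0.0136,0.0159,0,0,0],[0.0048,-0.0155,0.0122,0,0,0],[0.0046,-0.0174,0.0087,0,0,0],[0.0046,-0.0174,0.0087,0,0,0],[0.0046,-0.0174,0.0087,0,0,0]]'; python3 -c "
from h import *
where()
I,D=cams.capture('scene')
a=np.radians(110);wx=Xc*np.cos(a)+Yc*np.sin(a);wy=np.cross(Zc,wx)
us=np.arange(-.11,.04,.0004);vs=np.arange(.05,-.05,-.0004);U,V=np.meshgrid(us,vs)
X=SEAT+.014*Zc+U.ravel()[:,None]*wx+V.ravel()[:,None]*wy
m=proj('scene',X).reshape(*U.shape,2).astype(np.float32);r=cv2.remap(I,m[...,0],m[...,1],cv2.INTER_CUBIC)
cv2.imwrite('pics/z7.png',cv2.resize(r,None,fx=2,fy=2))"
```

```text
time_s: 15.78
position: [0.5174, -0.1087, 0.15]
tcp_rot: [[-0.231, 0.971, -0.058], [0.866, 0.178, -0.467], [-0.443, -0.158, -0.882]]
force: [0.4, 3.1, 9.9]
opening: 0.005
grasp_force: 5.0
u,v,h mm [-50.8829  -4.6275  49.6306] F wrench axes [-1.7886  0.6114 10.1651] t 15.7833
```

View pics/z7.png

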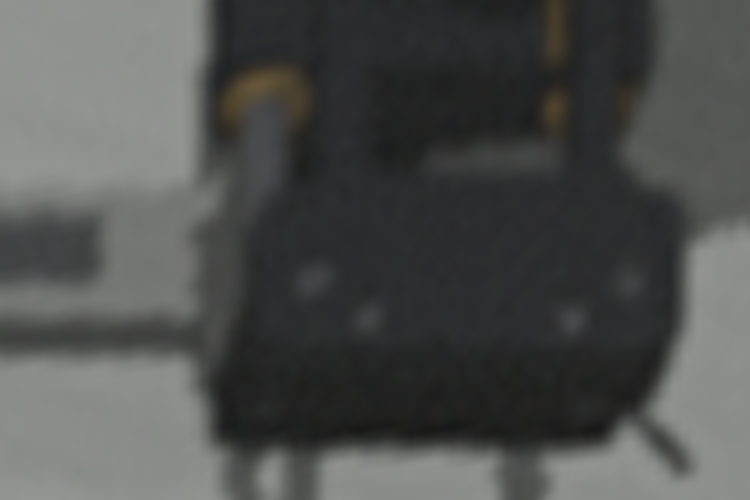

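The picture shows the gripper over the worm, hiding the head. The handle (left, rows 185–350) hasn't moved. I'll finish the strokes.

```bash
python3 -m handwheel '[[-0.0006,0.0025,-0.0013,0,0,0],[-0.0013,0.005,-0.0026,0,0,0],[-0.0019,0.0075,-0.0039,0,0,0],[-0.0026,0.01,-0.0051,0,0,0],[-0.0032,0.0125,-0.0064,0,0,0],[-0.0039,0.015,-0.0076,0,0,0],[-0.0046,0.0173,-0.0088,0,0,0],[-0.0046,0.0173,-0.0088,0,0,0]]'; python3 -c "
from h import *
where()"; python3 -m handwheel '[[0.0005,0.0037,0.0071,0,0,0],[0.0028,-0.005,0.0115,0,0,0],[0.0051,-0.0136,0.0159,0,0,0],[0.0051,-0.0136,0.0159,0,0,0],[0.0048,-0.0155,0.0122,0,0,0],[0.0046,-0.0174,0.0087,0,0,0],[0.0046,-0.0174,0.0087,0,0,0],[0.0046,-0.0174,0.0087,0,0,0]]'; python3 -m handwheel '[[-0.0006,0.0025,-0.0013,0,0,0],[-0.0013,0.005,-0.0026,0,0,0],[-0.0019,0.0075,-0.0039,0,0,0],[-0.0026,0.01,-0.0051,0,0,0],[-0.0032,0.0125,-0.0064,0,0,0],[-0.0039,0.015,-0.0076,0,0,0],[-0.0046,0.0173,-0.0088,0,0,0],[-0.0046,0.0173,-0.0088,0,0,0]]'; python3 -c "
from h import *
where()"
```

```text
time_s: 16.5
position: [0.513, -0.0921, 0.1419]
tcp_rot: [[-0.232, 0.971, -0.058], [0.865, 0.179, -0.469], [-0.445, -0.159, -0.881]]
force: [-0.1, -0.6, 10.6]
opening: 0.007
grasp_force: 4.6
u,v,h mm [-31.9354  -4.6439  49.8974] F wrench axes [-5.1725  1.8903  9.0604] t 16.5
time_s: 17.17
position: [0.5172, -0.1088, 0.15]
tcp_rot: [[-0.231, 0.971, -0.059], [0.866, 0.178, -0.467], [-0.443, -0.159, -0.882]]
force: [-0.4, 2.9, 8.8]
opening: 0.002
grasp_force: 4.8
time_s: 17.83
position: [0.5133, -0.0929, 0.1423]
tcp_rot: [[-0.233, 0.971, -0.058], [0.864, 0.179, -0.471], [-0.447, -0.159, -0.88]]
force: [-0.2, -2.7, 11.2]
opening: 0.005
grasp_force: 4.4
u,v,h mm [-32.8039  -4.6904  49.8698] F wrench axes [-7.2253  2.4742  8.6691] t 17.8333
```

```bash
python3 -m handwheel '[[0.0005,0.0037,0.0071,0,0,0],[0.0028,-0.005,0.0115,0,0,0],[0.0051,-0.0136,0.0159,0,0,0],[0.0051,-0.0136,0.0159,0,0,0],[0.0048,-0.0155,0.0122,0,0,0],[0.0046,-0.0174,0.0087,0,0,0],[0.0046,-0.0174,0.0087,0,0,0],[0.0046,-0.0174,0.0087,0,0,0]]'; python3 -m handwheel '[[-0.0006,0.0025,-0.0013,0,0,0],[-0.0013,0.005,-0.0026,0,0,0],[-0.0019,0.0075,-0.0039,0,0,0],[-0.0026,0.01,-0.0051,0,0,0],[-0.0032,0.0125,-0.0064,0,0,0],[-0.0039,0.015,-0.0076,0,0,0],[-0.0046,0.0173,-0.0088,0,0,0],[-0.0046,0.0173,-0.0088,0,0,0]]'; python3 -c "
from h import *
where()"; python3 -m handwheel '[[0.0012,0.0093,0.0177,0,0,0],[0.003,0.025,0.047,0,0,0],[0.005,0.05,0.08,0,0,0],[0.005,0.08,0.11,0,0,0],[-0.01,0.12,0.12,0,0,0],[-0.03,0.16,0.12,0,0,0],[-0.05,0.2,0.12,0,0,0],[-0.05,0.2,0.12,0,0,0]]' 0.1
python3 - <<'E'
from h import *
a=np.radians(110);wx=Xc*np.cos(a)+Yc*np.sin(a);wy=np.cross(Zc,wx)
us=np.arange(-.11,.04,.0004);vs=np.arange(.05,-.05,-.0004);U,V=np.meshgrid(us,vs)
X=SEAT+.014*Zc+U.ravel()[:,None]*wx+V.ravel()[:,None]*wy
o=[]
for cam in ("scene","top"):
    I,D=cams.capture(cam);cv2.imwrite(f"pics/{cam}8.png",I)
    m=proj(cam,X).reshape(*U.shape,2).astype(np.float32);r=cv2.remap(I,m[...,0],m[...,1],cv2.INTER_CUBIC);r[125,::8]=(0,0,255);r[::8,275]=(0,0,255);o.append(r)
    for u in (-4,0,4): print(cam,u,"rows v=+24..-24",[int(x) for x in r[125-60:125+61:4,275+int(u/.4)].mean(1)])
    for q in ["nut_mark","wrench_seat","wrench_grip"]:
        print(q,[(round(x["conf"],2),np.c_[wx,wy,Zc].T@(on_plane(cam,x["position"],SEAT+(.015 if q=="nut_mark" else .007)*Zc,Zc)-SEAT)*1000) for x in models.tip_of(q,cam)[:2]])
cv2.imwrite("pics/z8.png",cv2.resize(np.vstack(o),None,fx=1.2,fy=1.2,interpolation=cv2.INTER_CUBIC))
E
```

```text
time_s: 18.5
position: [0.5173, -0.1088, 0.15]
tcp_rot: [[-0.231, 0.971, -0.059], [0.866, 0.178, -0.467], [-0.443, -0.159, -0.882]]
force: [0.3, 2.9, 9.9]
opening: 0.007
grasp_force: 5.1
time_s: 19.17
position: [0.5137, -0.0933, 0.1424]
tcp_rot: [[-0.233, 0.971, -0.057], [0.864, 0.179, -0.471], [-0.447, -0.159, -0.88]]
force: [0.8, -3.3, 12.7]
opening: 0.003
grasp_force: 4.6
u,v,h mm [-33.3159  -4.971   49.8694] F wrench axes [-8.6705  1.8424  9.6675] t 19.1667
time_s: 19.83
position: [0.4591, 0.1128, 0.2595]
tcp_rot: [[-0.235, 0.97, -0.06], [0.867, 0.182, -0.464], [-0.439, -0.162, -0.884]]
force: [-0.2, -0.5, -0.7]
opening: 0.507
grasp_force: 0.0
scene -4 rows v=+24..-24 [112, 112, 113, 113, 116, 120, 124, 126, 130, 133, 133, 124, 110, 101, 94, 94, 101, 113, 124, 136, 142, 143, 132, 116, 104, 101, 107, 112, 113, 113, 112]
scene 0 rows v=+24..-24 [112, 112, 112, 111, 111, 111, 113, 116, 118, 112, 105, 101, 99, 99, 98, 97, 91, 95, 108, 128, 138, 128, 118, 107, 96, 97, 108, 111, 113, 115, 117]
scene 4 rows v=+24..-24 [112, 111, 111, 112, 113, 116, 120, 123, 122, 114, 106, 102, 101, 102
[... 398 characters left out ...]
99, 99, 108, 114, 125, 140, 154, 167, 165, 159, 146, 134, 126, 124, 125, 125, 125]
top 0 rows v=+24..-24 [128, 129, 128, 126, 120, 111, 113, 128, 146, 156, 149, 129, 106, 98, 100, 101, 100, 99, 103, 115, 128, 142, 144, 134, 129, 127, 126, 126, 127, 128, 128]
top 4 rows v=+24..-24 [125, 122, 124, 124, 122, 118, 120, 136, 156, 168, 164, 150, 131, 114, 105, 102, 105, 113, 115, 118, 130, 148, 159, 156, 145, 131, 124, 126, 126, 125, 124]
nut_mark [(0.45, array([12.4659, -0.4031, 15.    ]))]
wrench_seat [(0.73, array([-33.0013,  -9.5274,   7.    ])), (0.6, array([-0.1693,  0.2487,  7.    ]))]
wrench_grip [(0.95, array([-87.9318,  -2.2579,   7.    ])), (0.27, array([-36.4249,  -7.3094,   7.    ]))]
```

View pics/z8.png

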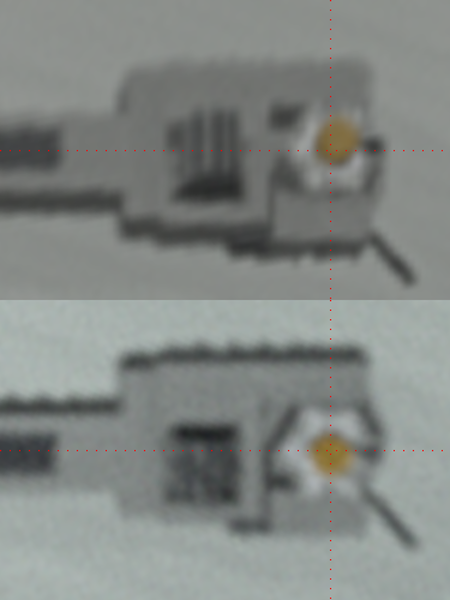

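Both views show the jaws touching the nut's flats on either side. The jaw tips are 13 mm past the axis, the wrench lies along the chosen direction, and the nut's line points along the wrench's x. It fits, so I'll regrip the handle and turn.

```bash
python3 -c "
from h import *
share(*wtarget(110,.045,-.001,0,.003))
p,R=wtarget(110,.045,-.001,0,.003);q,_=wtarget(110,.0012,-.001,0,.003);print(q-p)"
```

```text
t 20.23 rows to go [ 0.0602 -0.2387 -0.0713  0.0003  0.0007  0.0012] deg 0.16343378563404404
[-0.0027 -0.0204 -0.0387]
```

```bash
python3 -m handwheel '[[0.01,-0.03,0,0,0,0],[0.02,-0.07,0,0,0,0],[0.03,-0.11,0,0,0,0],[0.045,-0.15,0,0,0,0],[0.06,-0.19,-0.01,0,0,0.001],[0.06,-0.225,-0.04,0,0,0.001],[0.06,-0.2387,-0.0713,0,0.001,0.001],[0.06,-0.2387,-0.0713,0,0.001,0.001]]'; python3 -c "
from h import *
share(*wtarget(110,.0012,-.001,0,.003))"
```

```text
time_s: 20.9
position: [0.5188, -0.1342, 0.1832]
tcp_rot: [[-0.231, 0.97, -0.073], [0.869, 0.172, -0.463], [-0.437, -0.171, -0.883]]
force: [-1.2, 1.3, -0.4]
opening: 0.546
grasp_force: 0.0
t 20.9 rows to go [ 0.0017 -0.0175 -0.0332 -0.0011 -0.0054  0.003 ] deg 0.7227714947163633
```

```bash
python3 -m handwheel '[[0,0,0,0,0,0],[-0.0009,-0.0068,-0.013,0,0,0],[-0.0018,-0.0136,-0.026,0,0,0],[-0.0024,-0.018,-0.034,0,0,0],[-0.0027,-0.0202,-0.0382,0,0,0],[-0.0027,-0.0202,-0.0382,0,0,0],[-0.0027,-0.0202,-0.0382,0,0,0],[-0.0027,-0.0202,-0.0382,0,0,0]]'; python3 -c "
from h import *
where();share(*wtarget(110,.0012,-.001,0,.003))"
```

```text
time_s: 21.57
position: [0.5203, -0.1499, 0.1517]
tcp_rot: [[-0.233, 0.971, -0.058], [0.866, 0.18, -0.466], [-0.442, -0.159, -0.883]]
force: [-0.2, 0.6, 0.3]
opening: 0.546
grasp_force: 0.0
u,v,h mm [-88.0199   0.107   32.1558] F wrench axes [0.4158 0.1804 0.517 ] t 21.5667
t 21.57 rows to go [ 0.0002 -0.0019 -0.0017  0.0003  0.0007 -0.0014] deg 0.1763160569763185
```

```bash
python3 -m handwheel '[[0,-0.0007,-0.0012,0,0,0],[0,-0.0007,-0.0012,0,0,0],[0,-0.0007,-0.0012,0,0,0],[0,-0.0007,-0.0012,0,0,0],[0,-0.0007,-0.0012,0,0,0],[0,-0.0007,-0.0012,0,0,0],[0,-0.0007,-0.0012,0,0,0],[0,-0.0007,-0.0012,0,0,0]]' -1
python3 - <<'E'
from h import *
where()
s=bot.read_state();P=np.array(s["position"]);R=np.array(s["tcp_rot"]);d=P-SEAT
for k in range(0,61,5):
    Q=Ro.from_rotvec(-np.radians(k)*Zc);e=Q.apply(d)-d;print(k,np.round(e,4),np.round(-np.radians(k)*Zc/2,4))
E
```

```text
time_s: 22.23
position: [0.5206, -0.1508, 0.1497]
tcp_rot: [[-0.233, 0.971, -0.058], [0.866, 0.18, -0.466], [-0.442, -0.159, -0.883]]
force: [2.6, 1.0, -1.3]
opening: 0.293
grasp_force: 30.0
u,v,h mm [-87.9924  -0.2766  29.9073] F wrench axes [ 0.8601 -2.8993 -0.5483] t 22.2333
0 [0. 0. 0.] [-0. -0. -0.]
5 [-0.0075 -0.0011  0.0011] [-0.0027 -0.0203 -0.0385]
10 [-0.0151 -0.0016  0.0019] [-0.0053 -0.0406 -0.0771]
15 [-0.0228 -0.0015  0.0024] [-0.008  -0.0609 -0.1156]
20 [-0.0304 -0.0008  0.0025] [-0.0106 -0.0812 -0.1541]
25 [-0.038   0.0004  0.0024] [-0.0133 -0.1016 -0.1926]
30 [-0.0455  0.0023  0.0019] [-0.0159 -0.1219 -0.2312]
35 [-0.0527  0.0047  0.0012] [-0.0186 -0.1422 -0.2697]
40 [-0.0597  0.0076  0.0001] [-0.0212 -0.1625 -0.3082]
45 [-0.0664  0.0111 -0.0013] [-0.0239 -0.1828 -0.3467]
50 [-0.0728  0.0151 -0.0029] [-0.0265 -0.2031 -0.3853]
55 [-0.0787  0.0195 -0.0049] [-0.0292 -0.2234 -0.4238]
60 [-0.0843  0.0244 -0.007 ] [-0.0318 -0.2437 -0.4623]
```

```bash
python3 -m handwheel '[[-0.0075,-0.0011,0.0011,-0.0027,-0.0203,-0.0385],[-0.0151,-0.0016,0.0019,-0.0053,-0.0406,-0.0771],[-0.0228,-0.0015,0.0024,-0.008,-0.0609,-0.1156],[-0.0304,-0.0008,0.0025,-0.0106,-0.0812,-0.1541],[-0.038,0.0004,0.0024,-0.0133,-0.1016,-0.1926],[-0.038,0.0004,0.0024,-0.0133,-0.1016,-0.1926],[-0.038,0.0004,0.0024,-0.0133,-0.1016,-0.1926],[-0.038,0.0004,0.0024,-0.0133,-0.1016,-0.1926]]'
python3 - <<'E'
from h import *
where(85)
s=bot.read_state();P=np.array(s["position"]);R=np.array(s["tcp_rot"]);d=P-SEAT
print(np.degrees(np.arctan2(Yc@R[:,0],Xc@R[:,0])))
# deltas from commanded 25deg pose (computed on nominal start)
d0=np.array([.5206,-.1508,.1497])-SEAT;d=Ro.from_rotvec(-np.radians(25)*Zc).apply(d0)
for k in range(0,31,5):
    Q=Ro.from_rotvec(-np.radians(k)*Zc);e=Q.apply(d)-d;print(k,np.round(e,4),np.round(-np.radians(k)*Zc/2,4))
E
```

```text
time_s: 22.9
position: [0.4815, -0.1502, 0.152]
tcp_rot: [[0.199, 0.978, -0.061], [0.861, -0.204, -0.465], [-0.468, 0.04, -0.883]]
force: [0.2, 4.4, 1.6]
opening: 0.295
grasp_force: 30.1
u,v,h mm [-88.0673   0.81    29.8871] F wrench axes [3.0864 0.6507 3.4392] t 22.9
85.10316040410342
0 [0. 0. 0.] [-0. -0. -0.]
5 [-0.0074  0.0018 -0.0005] [-0.0027 -0.0203 -0.0385]
10 [-0.0147  0.0042 -0.0012] [-0.0053 -0.0406 -0.0771]
15 [-0.0217  0.0072 -0.0023] [-0.008  -0.0609 -0.1156]
20 [-0.0284  0.0107 -0.0037] [-0.0106 -0.0812 -0.1541]
25 [-0.0348  0.0146 -0.0053] [-0.0133 -0.1016 -0.1926]
30 [-0.0407  0.0191 -0.0072] [-0.0159 -0.1219 -0.2312]
```

```bash
python3 -m handwheel '[[-0.0074,0.0018,-0.0005,-0.0027,-0.0203,-0.0385],[-0.0147,0.0042,-0.0012,-0.0053,-0.0406,-0.0771],[-0.0217,0.0072,-0.0023,-0.008,-0.0609,-0.1156],[-0.0284,0.0107,-0.0037,-0.0106,-0.0812,-0.1541],[-0.0348,0.0146,-0.0053,-0.0133,-0.1016,-0.1926],[-0.0348,0.0146,-0.0053,-0.0133,-0.1016,-0.1926],[-0.0348,0.0146,-0.0053,-0.0133,-0.1016,-0.1926],[-0.0348,0.0146,-0.0053,-0.0133,-0.1016,-0.1926]]'
cat >> h.py <<'E'
def marks(I,cam):
    """dark nut line and cover line about the stud axis, as cover angles, from one camera"""
    v,u=np.mgrid[200:260,150:230] if cam=="scene" else np.mgrid[205:260,410:470]
    s=I[v,u].astype(float);w=np.clip(s[...,2]-s[...,0]-35,0,None)
    px=[(w*u).sum()/w.sum(),(w*v).sum()/w.sum()];s0=on_plane(cam,px,SEAT+.019*Zc,Zc)-.019*Zc
    g=s.mean(2)
    for nm,h,r0,r1 in (("nut",.015,.009,.015),("cover",0,.027,.047)):
        a=np.radians(np.arange(20,150,1.));prof=[]
        for t in a:
            X=s0+h*Zc+np.linspace(r0,r1,12)[:,None]*(Xc*np.cos(t)+Yc*np.sin(t))
            m=proj(cam,X).astype(np.float32);prof.append(cv2.remap(I,m[:,:1],m[:,1:],cv2.INTER_LINEAR).mean())
        prof=np.array(prof);print(cam,nm,"stud",np.round(px,1),"seat",s0,"darkest deg",np.degrees(a[prof.argmin()]),"profile/5deg",prof[::5].astype(int))
E
python3 - <<'E'
from h import *
where(60)
R=np.array(bot.read_state()["tcp_rot"]);print(np.degrees(np.arctan2(Yc@R[:,0],Xc@R[:,0])))
for cam in ("scene","top"):
    for n in ([0,8] if cam=="top" else [0,8]): print(n);marks(cv2.imread(f"pics/{cam}{n}.png"),cam)
    I,D=cams.capture(cam);cv2.imwrite(f"pics/{cam}9.png",I)
print("now");marks(cv2.imread("pics/scene9.png"),"scene")
E
```

```text
time_s: 23.57
position: [0.4471, -0.1356, 0.1467]
tcp_rot: [[0.592, 0.803, -0.061], [0.695, -0.548, -0.465], [-0.407, 0.234, -0.883]]
force: [1.7, 5.4, 1.6]
opening: 0.296
grasp_force: 30.0
u,v,h mm [-88.2437   0.4049  29.8721] F wrench axes [4.0672 1.2634 4.0702] t 23.5667
60.17407148835987
0
scene nut stud [188.  221.2] seat [ 0.4983 -0.0878  0.0841] darkest deg 111.0 profile/5deg [105 106 106 108 111 114 117 118 116 113 109 107 106 107 107 105  99  89
  81  81  82  92 105 112 113 115]
scene cover stud [188.  221.2] seat [ 0.4983 -0.0878  0.0841] darkest deg 62.0 profile/5deg [137 137 137 137 137 138 137 128  90  99 130 133 133 133 133 134 134 134
 136 137 138 138 138 137 137 137]
8
scene nut stud [188.  221.1] seat [ 0.4982 -0.0878  0.0841] darkest deg 111.0 profile/5deg [114 114 118 122 126 130 133 133 130 126 123 121 119 118 115 111 103  91
  81  81  81  92 106 112 114 116]
scene cover stud [188.  221.1] seat [ 0.4982 -0.0878  0.0841] darkest deg 62.0 profile/5deg [133 134 134 134 131 130 133 129  91 103 136 138 138 138 139 139 139 138
 138 139 139 139 139 140 140 140]
0
top nut
[... 506 characters left out ...]
 150 150 146 139 133 129 129 130 132 131 125 117 105  97
  96 102 111 119 124 127 132 137]
top cover stud [441.6 229.9] seat [ 0.498  -0.089   0.0848] darkest deg 59.99999999999999 profile/5deg [149 149 148 148 145 147 153 137 102 144 161 161 162 162 164 164 162 161
 162 163 164 165 165 166 166 166]
now
scene nut stud [188.  221.2] seat [ 0.4985 -0.0878  0.0841] darkest deg 64.0 profile/5deg [110 108 109 110 109 105  98  88  79  76  81  90  99 105 107 110 114 119
 124 127 130 129 126 123 118 114]
scene cover stud [188.  221.2] seat [ 0.4985 -0.0878  0.0841] darkest deg 62.0 profile/5deg [142 142 142 141 140 141 141 135  96 101 136 140 140 140 140 141 141 140
 140 141 139 131 115 111 119 119]
```

```bash
python3 -m handwheel '[[0,0,0,0,0,0],[0,0,0,0,0,0],[0,0,0,0,0,0],[0,0,0,0,0,0],[0,0,0,0,0,0],[0,0,0,0,0,0],[0,0,0,0,0,0],[0,0,0,0,0,0]]' 0.1 && python3 -m handwheel '[[0.001,0.005,0.009,0,0,0],[0.0025,0.019,0.035,0,0,0],[0.005,0.037,0.071,0,0,0],[0.005,0.06,0.11,0,0,0],[-0.01,0.1,0.12,0,0,0],[-0.03,0.14,0.12,0,0,0],[-0.03,0.18,0.12,0,0,0],[-0.03,0.22,0.12,0,0,0]]'
cat >> h.py <<'E'
def ang(I,cam):
    v,u=np.mgrid[200:260,150:230] if cam=="scene" else np.mgrid[205:260,410:470]
    s=I[v,u].astype(float);w=np.clip(s[...,2]-s[...,0]-35,0,None)
    px=[(w*u).sum()/w.sum(),(w*v).sum()/w.sum()];s0=on_plane(cam,px,SEAT+.019*Zc,Zc)-.019*Zc;out=[]
    for h,r0,r1 in ((.015,.009,.015),(0,.027,.047)):
        a=np.arange(20,150,.5);t=np.radians(a)
        X=(s0+h*Zc+np.linspace(r0,r1,15)[:,None,None]*(Xc*np.cos(t)[:,None]+Yc*np.sin(t)[:,None])).reshape(-1,3)
        m=proj(cam,X).astype(np.float32);p=cv2.remap(I,m[:,:1],m[:,1:],cv2.INTER_CUBIC).mean(2).reshape(15,-1).mean(0)
        k=p.argmin();sel=abs(a-a[k])<20;b=np.percentile(p[sel],60);wt=np.clip(b-p,0,None)*sel;out.append((wt*a).sum()/wt.sum())
    print(cam,"nut",round(out[0],2),"cover",round(out[1],2),"diff",round(out[0]-out[1],2))
E
python3 - <<'E'
from h import *
for cam in ("scene","top"):
    ang(cv2.imread(f"pics/{cam}0.png"),cam);ang(cv2.imread(f"pics/{cam}8.png"),cam)
    if cam=="scene":ang(cv2.imread(f"pics/{cam}9.png"),cam)
    for i in range(2):
        I,D=cams.capture(cam);ang(I,cam)
    cv2.imwrite(f"pics/{cam}10.png",I);marks(I,cam)
E
```

```text
time_s: 24.33
position: [0.4469, -0.136, 0.1467]
tcp_rot: [[0.593, 0.803, -0.061], [0.694, -0.548, -0.466], [-0.408, 0.234, -0.882]]
force: [-0.0, 1.2, 0.2]
opening: 0.545
grasp_force: 0.0
time_s: 25.0
position: [0.415, 0.0824, 0.2681]
tcp_rot: [[0.594, 0.802, -0.06], [0.694, -0.549, -0.466], [-0.407, 0.235, -0.883]]
force: [1.6, 0.3, 0.1]
opening: 0.551
grasp_force: 0.0
scene nut 114.66 cover 62.14 diff 52.52
scene nut 114.93 cover 60.61 diff 54.32
scene nut 64.75 cover 62.33 diff 2.42
scene nut 65.0 cover 62.06 diff 2.94
scene nut 65.4 cover 62.15 diff 3.25
scene nut stud [188.  221.2] seat [ 0.4984 -0.0878  0.0841] darkest deg 65.0 profile/5deg [112 109 108 107 106 104  97  88  78  74  78  87  96 102 107 110 113 116
 120 122 124 123 122 119 115 113]
scene cover stud [188.  221.2] seat [ 0.4984 -0.0878  0.0841] darkest deg 62.0 profile/5deg [137 137 137 136 136 136 137 129  91  99 132 135 135 135 135 136 136 135
 135 136 134 126 111 108 117 117]
top nut 108.48 cover 59.97 diff 48.51
top nut 108.37 cover 57.53 diff 50.85
top nut 58.99 cover 60.21 diff -1.23
top nut 59.24 cover 60.19 diff -0.94
top nut stud [441.5 229.8] seat [ 0.4982 -0.089   0.0848] darkest deg 59.00000000000001 profile/5deg [129 128 128 127 123 115 102  90  87  94 105 116 121 124 126 127 131 136
 140 144 145 143 139 134 132 130]
top cover stud [441.5 229.8] seat [ 0.4982 -0.089   0.0848] darkest deg 59.99999999999999 profile/5deg [158 158 157 155 155 157 157 138  98 137 153 155 154 154 155 156 155 153
 151 146 141 137 134 134 136 138]
```

Run:
```python
from h import *
def handle(cam,n,A):
    I=cv2.imread(f"pics/{cam}{n}.png");a=np.radians(A);wx=Xc*np.cos(a)+Yc*np.sin(a);wy=np.cross(Zc,wx)
    us=np.arange(-.17,-.075,.001);vs=np.arange(.025,-.025,-.0005);U,V=np.meshgrid(us,vs)
    m=proj(cam,SEAT+.014*Zc+U.ravel()[:,None]*wx+V.ravel()[:,None]*wy).reshape(*U.shape,2).astype(np.float32)
    g=cv2.GaussianBlur(cv2.remap(I,m[...,0],m[...,1],cv2.INTER_CUBIC).mean(2),(1,5),0).astype(float)
    G=np.diff(g,axis=0);res=[]
    for lo,hi in ((8,45),(55,92)):
        for sg in (1,-1):
            v=vs[lo+(sg*G[lo:hi]).argmax(0)];st=np.median((sg*G[lo:hi]).max(0));k=np.ones(len(us),bool)
            for _ in range(5):
                c=np.polyfit(us[k],v[k],1);r=abs(v-np.polyval(c,us));k=r<max(.001,1.5*np.median(r))
            res.append((round(A+np.degrees(np.arctan(c[0])),2),round(1000*np.polyval(c,0),1),int(k.sum()),round(st,1)))
    print(cam,n,res)
for cam in ("scene","top"):
    handle(cam,8,110);handle(cam,10,60)
```

```text
scene 8 [(np.float64(111.04), np.float64(21.7), 65, np.float64(0.4)), (np.float64(110.2), np.float64(7.8), 60, np.float64(4.9)), (np.float64(110.04), np.float64(-20.4), 96, np.float64(7.9)), (np.float64(110.53), np.float64(-12.4), 93, np.float64(5.6))]
scene 10 [(np.float64(60.05), np.float64(3.3), 65, np.float64(0.3)), (np.float64(60.27), np.float64(9.6), 59, np.float64(4.6)), (np.float64(59.67), np.float64(-19.7), 88, np.float64(6.5)), (np.float64(59.7), np.float64(-12.9), 91, np.float64(4.2))]
top 8 [(np.float64(110.44), np.float64(13.0), 96, np.float64(8.9)), (np.float64(110.62), np.float64(18.3), 90, np.float64(12.0)), (np.float64(109.69), np.float64(-8.6), 63, np.float64(6.9)), (np.float64(110.28), np.float64(-19.2), 61, np.float64(0.6))]
top 10 [(np.float64(59.8), np.float64(11.8), 96, np.float64(6.7)), (np.float64(59.97), np.float64(16.7), 92, np.float64(9.6)), (np.float64(59.4), np.float64(-7.7), 64, np.float64(7.0)), (np.float64(58.64), np.float64(-22.0), 65, np.float64(0.6))]
```

```bash
python3 -c "
from rig import bot
print(bot.hand_in())"
```

```text
the job is handed in; nothing more can be done
None
```

The job is handed in: I fitted the wrench, closed its jaws snug, then turned the nut about 50° clockwise. The wrench direction matches the cover line to about 0.5°, but the marks themselves read +3° in one camera and −1° in the other. The wrench was left on the nut and the jars and mug were not approached; I did not re-check them at the end, and no verdict came back.

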